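# Close up the analyser modules and dock the vial carousel

## Robot

A 6-joint arm with a two-finger parallel gripper is mounted at the origin on the work surface. World frame = base frame: x ahead of the robot, y to its left, z up, the work surface at z = 0. Lengths are in m, angles in rad, forces in N, time in s.
With the tool pointing down it reaches from about 0.325 to 0.775 m from the base axis. Payload 5.5 kg.
Tool frame: the origin (TCP) lies between the finger pads; the fingertips stand 8 mm ahead of it and the grasp point (between the pads) lies 11 mm behind it (tcp_to_tips is the distance from the TCP to the fingertips, in m); z points along the fingers, y is the direction in which the jaws open and shut (so a half turn about z gives the same grasp; the last joint's range is limited). The gripper opens to 88 mm and grips with 3 to 60 N. Pads are 20 mm wide; open, the fingers measure 115 mm over their backs; the gripper's body (75 mm by 178 mm) begins 61 mm behind the grasp point.
Start: joints at [-1.245, 0.091, 1.231, -0, 1.82, -0.057], TCP at [0.224, -0.557, 0.231] pointing down, gripper open.
Joint ranges: [-2.87, 2.87], [-0.86, 2.18], [0.17, 2.46], [-1.51, 4.65], [0.06, 2.69], [-2.65, 2.65]. Speed limits (rad/s): [2.57, 2.57, 3.01, 3.14, 3.14, 3.14].

## Interface

Orientations are given as a unit quaternion [w, x, y, z].
In Python, from bench import * gives the robot as it stands. Calls block until the motion is done:
- move_to(position, orientation): joint-space move of the TCP to a pose.
- move_l(position, speed=0.15, orientation=None): straight line of the TCP; orientation=None keeps the orientation; speed is the mean speed in m/s.
- movej(angles): joint-space move.
- gripper_open() and close(): open the fingers fully, or close them until they stop; the grip force is fixed at half the most.
- hold(seconds).
- inverse_kinematics(position, orientation): joint angles nearest the present ones, or None.
- state(): the state.
- get_image(name): name is "scene" or "top" or "wrist"; returns a dict with "frame" (480x640x3 uint8, blue, green, red), "depth" (480x640 float32, m along the optical axis (not along the pixel's ray), 0 where there is no reading), "camera_matrix" (3x3 intrinsics, pixels), "view" (4x4, takes a point from world to camera coordinates). Camera axes: x right, y up, looking along -z (the intrinsics and any distortion apply to the point x, -y, -z); pixel columns grow to the right and rows downward; lengths in m; the calibration is good to about 2 mm. The wrist camera is an equidistant fisheye: a pixel r from the principal point sees the ray r / f radians off the axis. A picture is of the moment at which its call begins.
A pose or a line that the arm cannot do raises IKError and nothing moves.
- job_done(): hands the job in, once; it reports no verdict.
The state is a dict: "time": time; "joint_pos": joint angles; "dq": joint speeds; "joint_torque": joint torques, N m; "ee_pos": TCP position; "ee_rot": TCP orientation; "ft_force": force on the tool from outside, world axes, zero at the start; "moment": the same for the moment, N m; "finger_gap": finger opening in m.
Only numpy, scipy, OpenCV 4.12 (cv2) and the standard library are available. Lean on these libraries where they do the work, as an engineer would, in place of code of your own. Each camera call takes 0.05 s, during which the arm holds its last target. There are 200 camera calls.

## Task

Get the gas analyser's modules ready to run after service: lift every cover that hangs on a stand up and off its hooks, set it over the standoffs of the module with the same colour of rim, and press it down evenly until all four standoffs have snapped through and it lies flush and fully home. Also slide the vial carousel over the bench, without lifting or tipping it, until it stands wholly inside the black circle. Leave the bottle, the beaker and the screwdriver where they are.

Things in the scene. Friction and masses are not known exactly. Their poses are not given: they have to be found in the camera images.
- cover_blue: blue cover plate, 120 (x) x 100 (y) x 4 mm, 90 g; may be absent. Origin: centre of underside, z up. 14 mm square holes at x +-45, y +-36. On top a bail handle: black bar along y, 12 wide (x), 76 long, 10 high, centre 49 above the origin, on two posts; the window under it is 40 high, 64 wide. Hangs level by the bar, underside 105 above the bench, middle of the bar free to pinch. Half a turn fits too.
- stand_blue: fixed stand of the blue cover (empty if absent). Origin on the bench under the hung cover. Two 8 mm level tines at y +-26, axes 145 mm up, run along x from a post at x +85 to free ends at x -20, tips turned up to 157 high. Bar lies across them at x 0 to 4. Unhook: raise 15 to 22 mm (at 30 the plate meets the tines from below), draw 90 mm or more along the stand's -x, then lift.
- module_blue: fixed electronics module with blue rim, 132 (x) x 104 (y) mm; origin at centre of its foot on the bench, z up. Four white standoffs at x +-45, y +-36: a shoulder 35 mm up, on it a round post 11 thick with domed tip 56.5 up that passes through a cover hole. Each post has an orange spring ball 44 mm up that sticks out 4 mm on the side away from the module's middle (along x).
- seat_blue (a point): centre of module_blue at shoulder height (35 mm up), module's axes: the blue cover's origin is here when fully home. A cover laid on rests on the balls, some 14 mm higher; each ball gives way at 5 to 6 N (20 to 24 N for all four at once) and snaps out over the plate. Besides the bar, the plate can be pressed at x +-45, y 0, clear of posts and handle (two balls each).
- cover_yellow: yellow cover plate, 120 (x) x 100 (y) x 4 mm, 90 g; may be absent. Origin: centre of underside, z up. 14 mm square holes at x +-45, y +-36. On top a bail handle: black bar along y, 12 wide (x), 76 long, 10 high, centre 49 above the origin, on two posts; the window under it is 40 high, 64 wide. Hangs level by the bar, underside 105 above the bench, middle of the bar free to pinch. Half a turn fits too.
- stand_yellow: fixed stand of the yellow cover (empty if absent). Origin on the bench under the hung cover. Two 8 mm level tines at y +-26, axes 145 mm up, run along x from a post at x +85 to free ends at x -20, tips turned up to 157 high. Bar lies across them at x 0 to 4. Unhook: raise 15 to 22 mm (at 30 the plate meets the tines from below), draw 90 mm or more along the stand's -x, then lift.
- module_yellow: fixed electronics module with yellow rim, 132 (x) x 104 (y) mm; origin at centre of its foot on the bench, z up. Four white standoffs at x +-45, y +-36: a shoulder 35 mm up, on it a round post 11 thick with domed tip 56.5 up that passes through a cover hole. Each post has an orange spring ball 44 mm up that sticks out 4 mm on the side away from the module's middle (along x).
- seat_yellow (a point): centre of module_yellow at shoulder height (35 mm up), module's axes: the yellow cover's origin is here when fully home. A cover laid on rests on the balls, some 14 mm higher; each ball gives way at 5 to 6 N (20 to 24 N for all four at once) and snaps out over the plate. Besides the bar, the plate can be pressed at x +-45, y 0, clear of posts and handle (two balls each).
- cover_green: green cover plate, 120 (x) x 100 (y) x 4 mm, 90 g; may be absent. Origin: centre of underside, z up. 14 mm square holes at x +-45, y +-36. On top a bail handle: black bar along y, 12 wide (x), 76 long, 10 high, centre 49 above the origin, on two posts; the window under it is 40 high, 64 wide. Hangs level by the bar, underside 105 above the bench, middle of the bar free to pinch. Half a turn fits too.
- stand_green: fixed stand of the green cover (empty if absent). Origin on the bench under the hung cover. Two 8 mm level tines at y +-26, axes 145 mm up, run along x from a post at x +85 to free ends at x -20, tips turned up to 157 high. Bar lies across them at x 0 to 4. Unhook: raise 15 to 22 mm (at 30 the plate meets the tines from below), draw 90 mm or more along the stand's -x, then lift.
- module_green: fixed electronics module with green rim, 132 (x) x 104 (y) mm; origin at centre of its foot on the bench, z up. Four white standoffs at x +-45, y +-36: a shoulder 35 mm up, on it a round post 11 thick with domed tip 56.5 up that passes through a cover hole. Each post has an orange spring ball 44 mm up that sticks out 4 mm on the side away from the module's middle (along x).
- seat_green (a point): centre of module_green at shoulder height (35 mm up), module's axes: the green cover's origin is here when fully home. A cover laid on rests on the balls, some 14 mm higher; each ball gives way at 5 to 6 N (20 to 24 N for all four at once) and snaps out over the plate. Besides the bar, the plate can be pressed at x +-45, y 0, clear of posts and handle (two balls each).
- cover_red: red cover plate, 120 (x) x 100 (y) x 4 mm, 90 g; may be absent. Origin: centre of underside, z up. 14 mm square holes at x +-45, y +-36. On top a bail handle: black bar along y, 12 wide (x), 76 long, 10 high, centre 49 above the origin, on two posts; the window under it is 40 high, 64 wide. Hangs level by the bar, underside 105 above the bench, middle of the bar free to pinch. Half a turn fits too.
- stand_red: fixed stand of the red cover (empty if absent). Origin on the bench under the hung cover. Two 8 mm level tines at y +-26, axes 145 mm up, run along x from a post at x +85 to free ends at x -20, tips turned up to 157 high. Bar lies across them at x 0 to 4. Unhook: raise 15 to 22 mm (at 30 the plate meets the tines from below), draw 90 mm or more along the stand's -x, then lift.
- module_red: fixed electronics module with red rim, 132 (x) x 104 (y) mm; origin at centre of its foot on the bench, z up. Four white standoffs at x +-45, y +-36: a shoulder 35 mm up, on it a round post 11 thick with domed tip 56.5 up that passes through a cover hole. Each post has an orange spring ball 44 mm up that sticks out 4 mm on the side away from the module's middle (along x).
- seat_red (a point): centre of module_red at shoulder height (35 mm up), module's axes: the red cover's origin is here when fully home. A cover laid on rests on the balls, some 14 mm higher; each ball gives way at 5 to 6 N (20 to 24 N for all four at once) and snaps out over the plate. Besides the bar, the plate can be pressed at x +-45, y 0, clear of posts and handle (two balls each).
- carousel: loose round grey vial carousel with blue-capped vials, 110 mm across, its rim 30 mm high and the vials' caps 44 mm, 0.3 to 0.55 kg; too wide to grasp. Origin: centre of its underside. Standing on the bench.
- dock: flat black circle marked on the bench, 150 mm outer diameter, white inside with a black centre dot; origin at its centre, on the bench.
- solvent_bottle: bystander: amber bottle, 64 mm across, 150 mm high, origin at the centre of its foot.
- screwdriver: bystander: screwdriver lying on the bench along x, between the modules and the carousel.
- beaker: bystander: glass beaker, 70 mm across, 90 mm high, origin at the centre of its foot.

How it is judged:
By the outcome, as a careful person would: the job done as asked, in the order asked, and still so for the second after the job is handed in, with the robot touching nothing.
Of cover_blue, cover_yellow, cover_green, cover_red only 3 to 4 are there at a start; the rules pass over those that are not, and their reading is None.
At some moment in a run one of carousel may be knocked a few centimetres aside while the robot is not near it.
It also fails if it takes over 210 s, if anything falls off the work surface, if the arm or the gripper's body presses on something with over 40 N, if the wrist force passes 120 N, or if a joint passes its speed limit or range.

## Working session

There is one attempt and no reset: what is moved stays moved. The work goes in short steps, each a Python script; the robot and the scene stay as the last script left them, time stands still between calls to the robot, and variables do not carry over. Pictures are saved under pics/ and viewed, about 12 in all and at most 16, crops included, and the job is handed in when it is done.

```bash
ls; mkdir -p pics; python3 - <<'E'
from bench import *
import cv2,numpy as np
for n in("top","scene"):
    g=get_image(n);cv2.imwrite(f"pics/{n}0.png",g["frame"]);np.savez(f"{n}0.npz",**{k:np.array(v) for k,v in g.items()})
    print(n,np.round(g["camera_matrix"],1).tolist(),np.round(g["view"],3).tolist())
s=state();print(s["time"],s["ee_pos"],s["ee_rot"],s["ft_force"])
E
```

```text
pics
top [[453.6, 0.0, 318.1], [0.0, 453.6, 242.7], [0.0, 0.0, 1.0]] [[0.016, -1.0, 0.022, 0.031], [0.994, 0.018, 0.106, -0.569], [-0.107, 0.02, 0.994, -1.045], [0.0, 0.0, 0.0, 1.0]]
scene [[520.6, 0.0, 313.7], [0.0, 520.6, 239.2], [0.0, 0.0, 1.0]] [[0.105, 0.994, 0.0, -0.104], [-0.831, 0.088, 0.549, 0.423], [0.546, -0.058, 0.836, -1.48], [0.0, 0.0, 0.0, 1.0]]
0.1 [ 0.2240018  -0.55636754  0.22964302] [-8.42202426e-04  9.81742593e-01  1.90212398e-01 -1.27296760e-04] [ 0.09390416 -0.2031357   0.20106561]
```

View pics/top0.png

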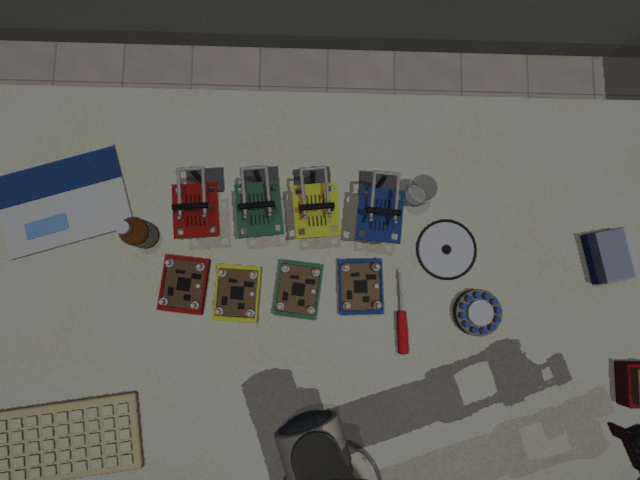

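View pics/scene0.png

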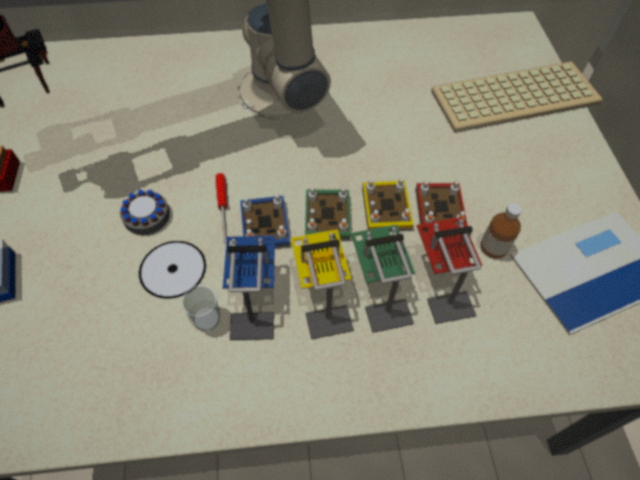

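```bash
cat > h.py <<'E'
import numpy as np,cv2
def pix2w(g,u,v,z):
    """world point at height z seen at pixel (pinhole cameras)"""
    K=g["camera_matrix"];V=g["view"];R=V[:3,:3];c=-R.T@V[:3,3]
    d=R.T@np.array([(u-K[0,2])/K[0,0],-(v-K[1,2])/K[1,1],-1.])
    return c+d*(z-c[2])/d[2]
def crop(g,x0,y0,x1,y1,s,name):
    im=g["frame"][y0:y1,x0:x1]
    cv2.imwrite(name,cv2.resize(im,None,fx=s,fy=s,interpolation=cv2.INTER_CUBIC))
E
python3 - <<'E'
from h import *
g=np.load("top0.npz");crop(g,150,160,420,330,2.9,"pics/c1.png")
for n,u,v,z in[("dock",446,249,0),("car",480.5,312.5,.044),("bottle",140,232,0.03),("beaker",421,190,.05)]:print(n,pix2w(g,u,v,z).round(4))
E
```

```text
dock [ 0.5617 -0.2729  0.    ]
car [ 0.4109 -0.3379  0.044 ]
bottle [0.586 0.461 0.03 ]
beaker [ 0.696  -0.2001  0.05  ]
```

View pics/c1.png

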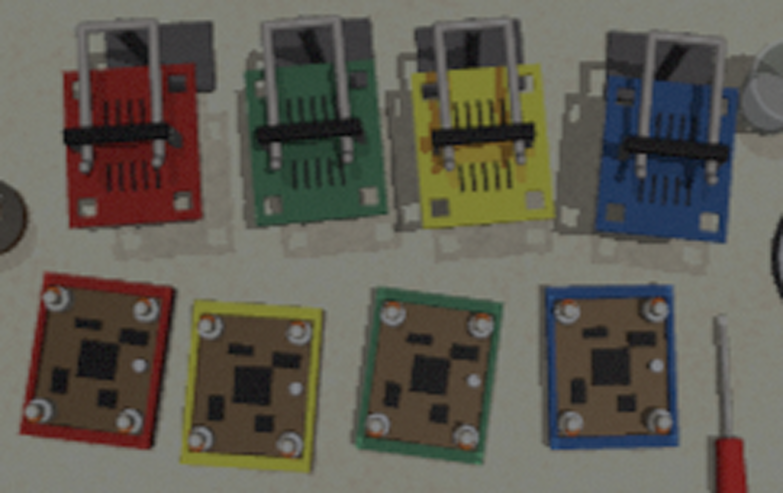

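```bash
cat > est.py <<'E'
from h import *
g=np.load("top0.npz")
P=lambda p,z:pix2w(g,150+p[0]/2.9-.33,160+p[1]/2.9-.33,z)[:2]
bars=dict(red=[(64,135),(168,131)],green=[(257,133),(361,128)],yellow=[(432,136),(534,131)],blue=[(623,146),(728,152)])
mods=dict(red=[(56,296),(148,306),(130,420),(40,410)],yellow=[(210,325),(300,331),(291,443),(201,439)],green=[(393,313),(485,325),(467,436),(377,424)],blue=[(569,309),(658,308),(658,421),(572,421)])
B={};M={}
for n in bars:
    a,b=[P(p,.159) for p in bars[n]];d=a-b
    B[n]=(*(a+b)/2,np.arctan2(-d[0],d[1]))
    q=np.array([P(p,.0565) for p in mods[n]]);d=q[0]+q[1]-q[2]-q[3];e=q[0]+q[3]-q[1]-q[2]
    M[n]=(*q.mean(0),np.arctan2(d[1]-e[0],d[0]+e[1]))
    if __name__=="__main__":print(n,"bar",np.round(B[n],4),np.linalg.norm(a-b).round(4),"mod",np.round(M[n],4),np.linalg.norm(d)/2,np.linalg.norm(e)/2)
E
python3 est.py; python3 -c "
from bench import *
import numpy as np,cv2
g=get_image('wrist');print(g['camera_matrix'],g['view'].round(4));cv2.imwrite('pics/w0.png',g['frame'])
s=state();print(s['ee_pos'],s['ee_rot'])"
```

```text
red bar [0.6276 0.3132 0.0593] 0.0744 mod [ 0.4676  0.3499 -0.0973] 0.08967824328141269 0.07159360426720285
green bar [0.6322 0.1746 0.069 ] 0.075 mod [ 0.4589  0.0855 -0.1242] 0.08794148170693612 0.07228146161974881
yellow bar [0.6326 0.0488 0.0697] 0.074 mod [ 0.4488  0.2265 -0.0424] 0.08830067761022609 0.07053847505712547
blue bar [ 0.6239 -0.0911 -0.0379] 0.0766 mod [ 0.4689 -0.0594  0.0203] 0.08856299349929003 0.06935399997339678
[[371.64829954   0.         319.62157768]
 [  0.         371.64829954 241.17976238]
 [  0.           0.           1.        ]] [[ 0.3724 -0.9281 -0.0023 -0.5977]
 [ 0.8856  0.3561 -0.2982  0.0363]
 [ 0.2775  0.109   0.9545 -0.393 ]
 [ 0.      0.      0.      1.    ]]
[ 0.22403867 -0.55636499  0.22975272] [-7.70319360e-04  9.81740678e-01  1.90222606e-01 -8.44364284e-05]
```

```bash
cat >> h.py <<'E'
def quat(a): return np.array([0,np.cos(a/2),np.sin(a/2),0])   # tool down, tool x at heading a
def fish(g,u,v,z):
    """world point at height z seen at wrist-camera pixel"""
    K=g["camera_matrix"];V=g["view"];R=V[:3,:3];c=-R.T@V[:3,3]
    p=np.array([(u-K[0,2])/K[0,0],(v-K[1,2])/K[1,1]]);r=np.hypot(*p);s=np.sinc(r/np.pi)
    d=R.T@np.array([p[0]*s,-p[1]*s,-np.cos(r)])
    return c+d*(z-c[2])/d[2]
def fishproj(g,P):
    K=g["camera_matrix"];V=g["view"];q=V[:3,:3]@P+V[:3,3];x,y,z=q[0],-q[1],-q[2]
    h=np.hypot(x,y);t=np.arctan2(h,z)/max(h,1e-9)
    return np.array([K[0,2]+K[0,0]*t*x,K[1,2]+K[1,1]*t*y])
def save(g,n): np.savez(n,**{k:np.array(v) for k,v in g.items()})
E
python3 - <<'E'
from bench import *
from h import *
from est import B,M
tiles=[]
for n in["blue","green","yellow","red"]:
    x,y,t=M[n]
    move_to([x,y,.24],quat(t+np.pi/2));hold(.3)
    g=get_image("wrist");save(g,f"m_{n}.npz")
    p=fishproj(g,np.array([x,y,.0565]));u,v=p.astype(int)
    print(n,p,state()["time"],state()["ee_pos"].round(4),state()["joint_pos"].round(2))
    tiles.append(cv2.resize(g["frame"][v-90:v+90,u-110:u+110],(396,297) if 0 else (400,300*0+300),interpolation=cv2.INTER_CUBIC) if 0 else cv2.resize(g["frame"][v-75:v+75,u-100:u+100],None,fx=2,fy=2,interpolation=cv2.INTER_CUBIC))
cv2.imwrite("pics/mods.png",np.vstack([np.hstack(tiles[:2]),np.hstack(tiles[2:])]))
E
```

```text
blue [320.73574098 218.15187244] 2.5 [ 0.4689 -0.0598  0.2399] [-0.2  -0.25  1.54 -0.    1.85 -0.22]
green [320.51264781 217.29104808] 3.4833 [0.4591 0.0846 0.24  ] [ 0.11 -0.26  1.55 -0.    1.86  0.24]
yellow [320.28626955 217.3973799 ] 4.4583 [0.4491 0.2256 0.2402] [ 0.4  -0.17  1.47 -0.    1.84  0.44]
red [320.3205884  217.41955592] 5.375 [0.4678 0.3491 0.2405] [ 0.58  0.05  1.26 -0.    1.83  0.68]
```

View pics/mods.png

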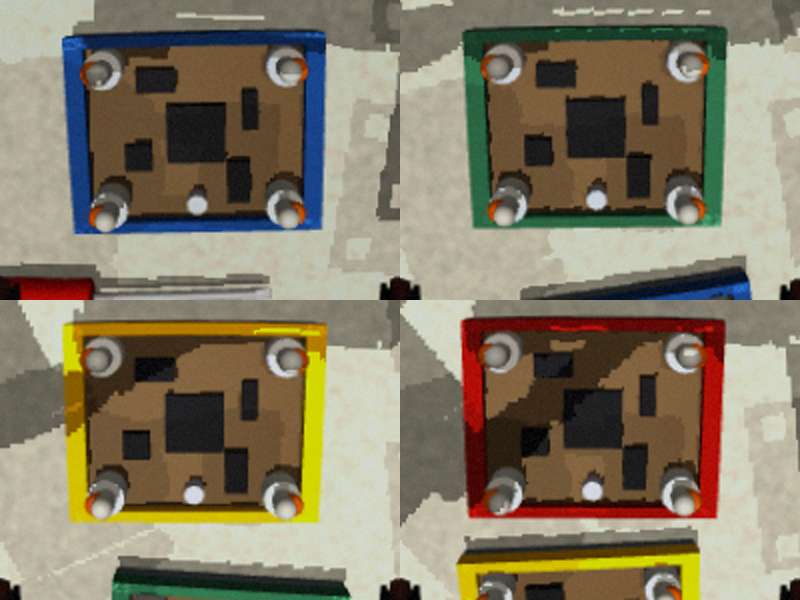

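```bash
cat > fit.py <<'E'
from h import *
from est import M
from scipy.optimize import least_squares
T=dict(blue=[(93,75),(292,72),(111,218),(290,216)],green=[(92,66),(294,64),(107,215),(290,214)],yellow=[(94,61),(293,59),(106,206),(288,206)],red=[(92,54),(292,55),(104,202),(287,202)])
L=dict(blue=[(63,37),(326,33),(77,233),(322,228)],green=[(63,30),(327,28),(72,228),(319,224)],yellow=[(64,24),(326,23),(72,222),(319,220)],red=[(61,20),(325,20),(70,218),(316,215)])
F={}
for n in T:
    g=dict(np.load(f"m_{n}.npz"));x,y,t=M[n];o=fishproj(g,np.array([x,y,.0565])).astype(int)-[100,75]
    q=np.array([fish(g,*(o+np.array(p)/2-.25),.0545)[:2] for p in T[n]])
    # image left/right, up/down -> module axes: assign by rough pose
    R=lambda t:np.array([[np.cos(t),-np.sin(t)],[np.sin(t),np.cos(t)]])
    loc=np.sign((q-q.mean(0))@R(t))*[.045,.036]
    r=least_squares(lambda p:((loc@R(p[2]).T+p[:2])-q).ravel(),[x,y,t])
    F[n]=r.x
    if __name__=="__main__":print(n,r.x.round(4),"top",np.round(M[n],4),"res mm",(r.fun*1e3).round(1))
E
python3 fit.py
```

```text
blue [ 0.4663 -0.0579  0.047 ] top [ 0.4689 -0.0594  0.0203] res mm [ 1.9  0.3 -0.3  1.6 -2.3 -1.8  0.6 -0.2]
green [ 0.4568  0.0902 -0.1091] top [ 0.4589  0.0855 -0.1242] res mm [ 2.1 -1.  -1.   0.2 -1.2 -0.   0.1  0.9]
yellow [ 0.4465  0.2344 -0.0341] top [ 0.4488  0.2265 -0.0424] res mm [ 1.3  0.5 -0.5  0.8 -1.4 -1.1  0.6 -0.1]
red [ 0.4651  0.3603 -0.0936] top [ 0.4676  0.3499 -0.0973] res mm [ 1.7 -0.4 -0.5  1.  -1.3 -0.5  0.2 -0. ]
```

```bash
python3 - <<'E'
from h import *
from bench import get_image
for nm in("top","scene"):
    g=dict(np.load(f"{nm}0.npz"));K=g["camera_matrix"];V=g["view"]
    v,u=np.mgrid[0:480:4,0:640:4];d=g["depth"][v,u]
    c=np.stack([(u-K[0,2])/K[0,0]*d,-(v-K[1,2])/K[1,1]*d,-d],-1)
    w=(c-V[:3,3])@V[:3,:3]; m=(d>0)&(abs(w[...,2])<.03)&(w[...,0]>.2)&(w[...,0]<.8)&(abs(w[...,1])<.7)
    A=np.c_[w[m][:,:2],np.ones(m.sum())];print(nm,m.sum(),np.linalg.lstsq(A,w[m][:,2],rcond=None)[0].round(4))
g=get_image("wrist");save(g,"chk.npz");V=g["view"]
v,u=np.mgrid[0:480:6,0:640:6]
d=g["depth"][v,u];K=g["camera_matrix"]
px=(u-K[0,2])/K[0,0];py=(v-K[1,2])/K[1,1];r=np.hypot(px,py);s=np.sinc(r/np.pi)
c=np.stack([px*s,-py*s,-np.cos(r)],-1)*(d/np.cos(r))[...,None]
w=(c-V[:3,3])@V[:3,:3];m=(d>0)&(abs(w[...,2])<.02)&(r<.7)
A=np.c_[w[m][:,:2],np.ones(m.sum())];print("wrist",m.sum(),np.linalg.lstsq(A,w[m][:,2],rcond=None)[0].round(4),np.median(w[m],0))
# scene camera: module red as seen in both external cams
E
```

```text
top 7974 [0.0034 0.0025 0.0021]
scene 7091 [-0.0001  0.0024  0.0028]
wrist 3672 [ 0.0035 -0.0052  0.003 ] [0.43614169 0.37872372 0.00104353]
```

```bash
python3 - <<'E'
from h import *
g=np.load("scene0.npz");crop(g,220,165,480,325,3,"pics/s1.png")
from bench import get_image
g=get_image("top");cv2.imwrite("pics/t1.png",g["frame"])
E
```

```text
(no output)
```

View pics/s1.png

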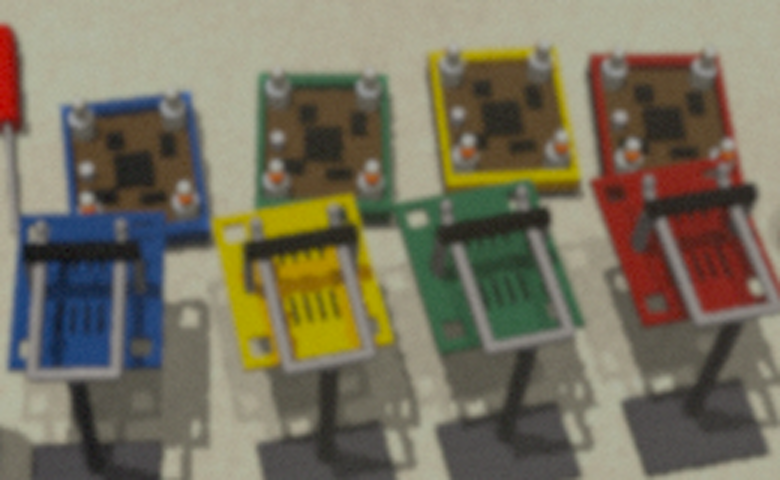

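```bash
python3 - <<'E'
from h import *
print(np.load("top0.npz").files)
g=np.load("scene0.npz")
for n,ps in dict(red=[(614,62),(706,62)],yellow=[(453,56),(542,52)],green=[(276,83),(370,80)],blue=[(81,114),(172,102)]).items():
    print(n,[pix2w(g,220+p[0]/3-.33,165+p[1]/3-.33,.0545).round(4)[:2] for p in ps])
from fit import F,M
for n in F:
  for S in(F,M):
    x,y,t=S[n];c,s=np.cos(t),np.sin(t);print(n,[np.round([x-.045*c-s*k*.036,y-.045*s+c*k*.036],4) for k in(-1,1)])
E
```

```text
['frame', 'depth', 'camera_matrix', 'view']
red [array([0.4272, 0.3202]), array([0.4348, 0.3917])]
yellow [array([0.408 , 0.1961]), array([0.4114, 0.2662])]
green [array([0.4202, 0.0554]), array([0.4249, 0.1282])]
blue [array([ 0.4345, -0.0957]), array([ 0.4302, -0.0259])]
blue [array([ 0.423, -0.096]), array([ 0.4197, -0.0241])]
blue [array([ 0.4246, -0.0963]), array([ 0.4232, -0.0244])]
green [array([0.4081, 0.0593]), array([0.4159, 0.1309])]
green [array([0.4098, 0.0554]), array([0.4187, 0.1268])]
yellow [array([0.4003, 0.1999]), array([0.4027, 0.2719])]
yellow [array([0.4024, 0.1924]), array([0.4054, 0.2644])]
red [array([0.4169, 0.3286]), array([0.4237, 0.4003])]
red [array([0.4193, 0.3184]), array([0.4263, 0.3901])]
```

View pics/t1.png

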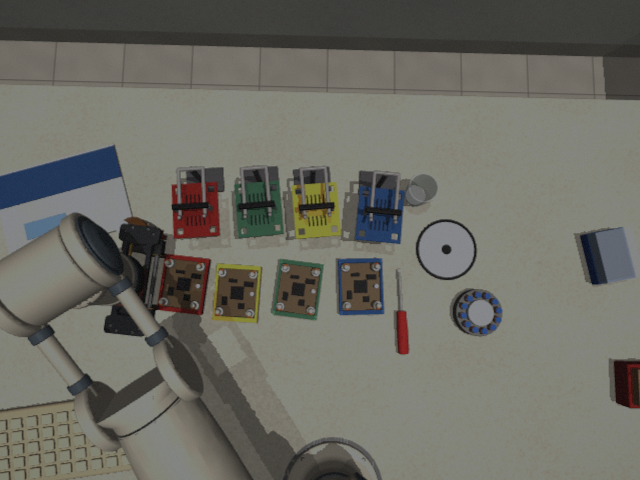

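```bash
cat >> h.py <<'E'
def cloud(g,wrist=True):
    K=g["camera_matrix"];V=g["view"];v,u=np.mgrid[0:480,0:640];d=g["depth"]
    px=(u-K[0,2])/K[0,0];py=(v-K[1,2])/K[1,1]
    if wrist:
        r=np.hypot(px,py);s=np.sinc(r/np.pi);c=np.stack([px*s,-py*s,-np.cos(r)],-1)*(d/np.cos(r))[...,None]
    else: c=np.stack([px,-py,-np.ones_like(px)],-1)*d[...,None]
    w=(c-V[:3,3])@V[:3,:3];w[d<=0]=np.nan;return w
def rot(t):return np.array([[np.cos(t),-np.sin(t)],[np.sin(t),np.cos(t)]])
def modfit(g,x,y,t,wrist=True,zlo=.050):
    """module pose from the cloud of its four post tips"""
    from scipy.optimize import least_squares
    w=cloud(g,wrist).reshape(-1,3);w=w[(w[:,2]>zlo)&(w[:,2]<.062)]
    L=(w[:,:2]-[x,y])@rot(t);w=w[(abs(L)<[.065,.056]).all(1)];L=(w[:,:2]-[x,y])@rot(t)
    loc=np.sign(L-np.median(L,0)*0)*[.045,.036]
    q=np.array([np.r_[np.median(w[(np.sign(L)==s).all(1)],0),(np.sign(L)==s).all(1).sum()] for s in((1,1),(1,-1),(-1,1),(-1,-1))])
    l=np.array([(1,1),(1,-1),(-1,1),(-1,-1)])*[.045,.036]
    r=least_squares(lambda p:(l@rot(p[2]).T+p[:2]-q[:,:2]).ravel(),[x,y,t])
    return r.x,r.fun*1e3,q
E
python3 - <<'E'
from bench import *
from h import *
from fit import F,M
t0=dict(np.load("top0.npz"))
for n in F:
    for nm,g,w in(("wrist",dict(np.load(f"m_{n}.npz")),True),("top",t0,False)):
        p,r,q=modfit(g,*F[n],w);print(n,nm,p.round(4),"res",r.round(1),"n",q[:,3],q[:,2].round(3))
x,y,t=F["red"]
move_to([x,y,.24],quat(t-np.pi/2));hold(.4);g=get_image("wrist");save(g,"m_red2.npz")
p,r,q=modfit(g,x,y,t);print("red flipped",p.round(4),r.round(1),q[:,3],state()["ee_pos"],state()["joint_pos"].round(2))
E
```

```text
blue wrist [ 0.4656 -0.058   0.0372] res [ 0.3  0.5  0.4 -0.4 -0.3  0.4 -0.4 -0.4] n [123. 116. 128. 114.] [0.055 0.055 0.056 0.055]
blue top [ 0.4683 -0.0615  0.0401] res [-1.  -0.   0.7 -0.4  0.4  0.4 -0.1  0. ] n [24. 23. 22. 22.] [0.056 0.054 0.056 0.056]
green wrist [ 0.4564  0.0902 -0.1175] res [ 0.2  0.3  0.4 -0.4 -0.1  0.3 -0.4 -0.2] n [118. 114. 115. 113.] [0.055 0.056 0.056 0.055]
green top [ 0.4586  0.0861 -0.1113] res [-0.8  0.3 -0.9 -0.1  0.8 -0.2  0.9  0. ] n [22. 25. 22. 22.] [0.056 0.054 0.056 0.055]
yellow wrist [ 0.4458  0.2338 -0.0509] res [ 0.2  0.5  0.3 -0.6 -0.2  0.4 -0.4 -0.3] n [116. 110. 116.  98.] [0.055 0.055 0.055 0.055]
yellow top [ 0.4488  0.2293 -0.0424] res [-0.9  0.7 -0.7 -0.   1.6 -0.4 -0.  -0.2] n [21. 23. 22. 22.] [0.056 0.056 0.056 0.056]
red wrist [ 0.4642  0.3595 -0.1063] res [ 0.3  0.6  0.3 -0.7 -0.3  0.6 -0.3 -0.4] n [114. 109. 117. 104.] [0.055 0.056 0.056 0.055]
red top [ 0.4674  0.354  -0.101 ] res [-0.2  0.3 -0.5 -0.3  0.1 -0.3  0.7  0.3] n [30. 23. 25. 20.] [0.054 0.055 0.056 0.056]
red flipped [ 0.464   0.3576 -0.1054] [ 0.5  0.2  0.2 -0.3 -0.4  0.4 -0.3 -0.4] [115. 114. 113. 117.] [0.46509272 0.36028327 0.24000801] [ 0.6   0.06  1.25 -0.    1.83 -2.45]
```

```bash
cat > job.py <<'E'
from bench import *
from h import *
from est import B
from fit import F
BIAS=.00095
def hd(a):return np.array([np.cos(a),np.sin(a)])
MOD={}
for n in F:
    g=dict(np.load(f"m_{n}.npz"));p,_,_=modfit(g,*F[n]);MOD[n]=p-np.r_[BIAS*hd(p[2]+np.pi/2),0]
def barfit(g,x,y,zlo,zhi):
    w=cloud(g);m=(w[...,2]>zlo)&(w[...,2]<zhi)&(g["frame"].max(2)<75)&(np.hypot(w[...,0]-x,w[...,1]-y)<.05)
    q=w[m];r=cv2.minAreaRect((q[:,:2]*1e3).astype(np.float32));b=cv2.boxPoints(r)/1e3
    i=np.argsort([np.linalg.norm(b[k]-b[(k+1)%4]) for k in range(4)])[-1];d=b[(i+1)%4]-b[i];d*=np.sign(d[1])
    return np.r_[b.mean(0),np.arctan2(-d[0],d[1])],np.round(r[1],1),len(q),np.median(q[:,2])
def say(*a):
    s=state();print(*a,"t%.1f"%s["time"],"tcp",s["ee_pos"].round(4),"F",s["ft_force"].round(1),"gap %.4f"%s["finger_gap"])
def pick(n):
    x,y,t=B[n];a=t+np.pi/2
    gripper_open()
    p=state()["ee_pos"]
    if p[2]<.3:move_l([p[0],p[1],.3],.3)
    move_to([x,y,.32],quat(a));hold(.3);g=get_image("wrist");save(g,f"b_{n}.npz")
    b,sz,k,z=barfit(g,x,y,.15,.168);x,y=b[:2]-BIAS*hd(a);t=b[2];print(n,"bar",b.round(4),"top",np.round(B[n],4),sz,k,z)
    if not(70<max(sz)<82 and abs(t-B[n][2])<.1):return say("bar fit bad")
    a=t+np.pi/2;u=hd(t)
    move_to([x,y,.22],quat(a));move_l([x,y,.145],.12);close();hold(.2);say("gripped")
    move_l([x,y,.145+.018],.06);say("raised")
    x2,y2=np.array([x,y])-.105*u
    move_l([x2,y2,.163],.12);move_l([x2,y2,.25],.2);say("off")
def carry(n,z=.155):
    x,y,t=MOD[n];q=quat(t+np.pi/2)
    c=state()["ee_pos"];move_l([x,y,.25],.2,q)
    move_l([x,y,z],.12);hold(.2);say("over module")
E
python3 - <<'E'
from job import *
pick("red")
E
```

```text
red bar [0.6158 0.3152 0.0861] top [0.6276 0.3132 0.0593] [32.5 76.2] 1190 0.15958747354990233
gripped t14.5 tcp [0.616  0.3142 0.145 ] F [ 1.5 -0.4 -0.2] gap 0.0118
raised t14.9 tcp [0.6162 0.3143 0.164 ] F [ 0.4 -0.6 -0.6] gap 0.0118
off t16.5 tcp [0.5115 0.3052 0.249 ] F [ 0.5  0.  -1.9] gap 0.0120
```

```bash
sed -i 's/,\.15,\.168)/,.1575,.168)/' job.py; python3 - <<'E'
from job import *
g=dict(np.load("b_red.npz"));print(barfit(g,.62,.315,.1575,.168),barfit(g,.62,.315,.1585,.168))
carry("red",.18)
g=get_image("wrist");save(g,"h_red.npz");cv2.imwrite("pics/h_red.png",g["frame"])
E
```

```text
(array([0.6257272 , 0.31634855, 0.08045429], dtype=float32), array([12.5, 74.8]), 1119, np.float64(0.159668476407632)) (array([0.6257167 , 0.3163454 , 0.08237972], dtype=float32), array([12.4, 74.8]), 1018, np.float64(0.1597617451975083))
over module t18.0 tcp [0.4646 0.3589 0.1813] F [-0.3  0.  -1.4] gap 0.0115
```

View pics/h_red.png

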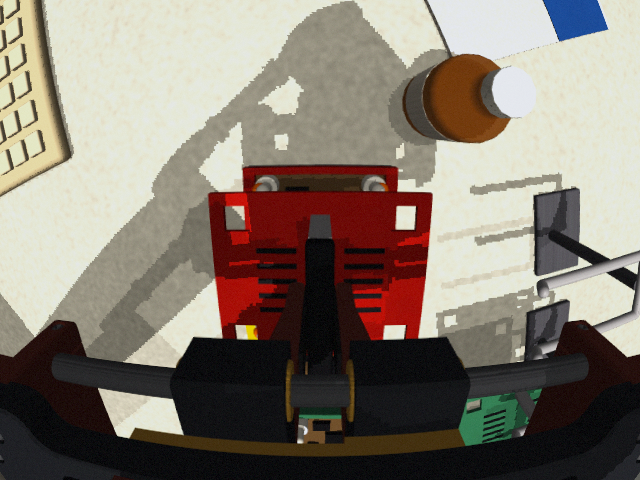

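```bash
cat >> job.py <<'E'
HUE=dict(red=0,yellow=30,green=70,blue=110)
def inhand(n,g):
    """held cover in the tool frame: far edge x (ideal .05), y extents, yaw, tilts"""
    s=state();p=s["ee_pos"];q=s["ee_rot"];a=2*np.arctan2(q[2],q[1])
    w=cloud(g);h=cv2.cvtColor(g["frame"],cv2.COLOR_BGR2HSV).astype(int)
    dh=abs((h[...,0]-HUE[n]+90)%180-90)
    m=(dh<14)&(h[...,1]>110)&(h[...,2]>25)&(abs(w[...,2]-(p[2]-.036))<.012)
    L=w[m]-p;R=rot(a);X=L[:,:2]@R[:,0]-BIAS;Y=L[:,:2]@R[:,1]
    A=np.c_[X,Y,np.ones(len(X))];k=np.linalg.lstsq(A,L[:,2],rcond=None)[0]
    e=[np.percentile(X[(Y>lo)&(Y<lo+.02)],99.5) for lo in(-.05,.03)]   # far edge at two places
    yaw=(e[1]-e[0])/-.08
    ys=[(np.percentile(Y[(X>lo)&(X<lo+.008)],.5),np.percentile(Y[(X>lo)&(X<lo+.008)],99.5)) for lo in(.02,.038)]
    print(n,"far edge",np.round(e,4),"yaw %.3f"%yaw,"y",np.round(ys,4),"plane",k.round(4))
    return np.mean(e)-.05,np.mean(ys),yaw
E
python3 - <<'E'
from job import *
g=dict(np.load("h_red.npz"));print(np.round(inhand("red",g),4),MOD["red"])
E
```

```text
red far edge [0.05 0.05] yaw -0.000 y [[-0.0581  0.0601]
 [-0.0585  0.0603]] plane [-0.0005 -0.0058 -0.0349]
[-0.      0.0009 -0.0003] [ 0.46413838  0.35858972 -0.10629054]
```

```bash
cat >> job.py <<'E'
def press(n,zs=(.1,.094,.088,.084,.080,.077,.074,.0725)):
    x,y,t=MOD[n]
    for z in zs:
        move_l([x,y,z],.05 if z>.09 else .03);f=state()["ft_force"];say("z%.4f"%z)
        if abs(f[2])>60 or np.hypot(*f[:2])>25:print("STOP");return
    hold(.2);say("end")
E
python3 - <<'E'
from job import *
press("red")
g=get_image("wrist");cv2.imwrite("pics/p_red.png",g["frame"]);inhand("red",g)
E
```

```text
z0.1000 t19.8 tcp [0.4643 0.3587 0.1004] F [-0.4  0.4 -0.8] gap 0.0117
z0.0940 t20.0 tcp [0.4638 0.3584 0.0933] F [ 0.6  0.9 -0.5] gap 0.0120
z0.0880 t20.4 tcp [0.4644 0.3587 0.0884] F [0.3 0.4 0.7] gap 0.0116
z0.0840 t20.7 tcp [0.465  0.3592 0.0864] F [-0.5 -2.6  9.3] gap 0.0120
z0.0800 t21.0 tcp [0.4647 0.3585 0.0795] F [ 4.8  1.6 -4.3] gap 0.0116
z0.0770 t21.2 tcp [0.4635 0.3581 0.0753] F [ 3.1  0.2 -6.4] gap 0.0121
z0.0740 t21.5 tcp [0.4638 0.3582 0.075 ] F [-2.2 -5.   5.2] gap 0.0120
z0.0725 t21.7 tcp [0.4638 0.3583 0.0749] F [-4.8 -5.9 11.6] gap 0.0116
end t21.9 tcp [0.4638 0.3583 0.0749] F [-4.8 -7.1 11.5] gap 0.0117
red far edge [0.0499 0.0498] yaw 0.001 y [[-0.0583  0.0606]
 [-0.0583  0.0607]] plane [-0.0053  0.0011 -0.035 ]
```

View pics/p_red.png

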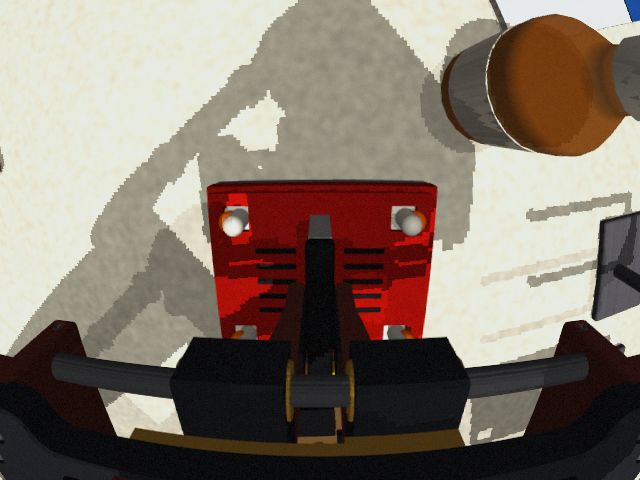

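```bash
cat >> job.py <<'E'
def checkhome(n):
    x,y,t=MOD[n];move_to([x,y,.24],quat(t+np.pi/2));hold(.3);g=get_image("wrist");save(g,f"c_{n}.npz")
    w=cloud(g);h=cv2.cvtColor(g["frame"],cv2.COLOR_BGR2HSV).astype(int);dh=abs((h[...,0]-HUE[n]+90)%180-90)
    L=(w[...,:2]-[x,y])@rot(t);m=(dh<14)&(h[...,1]>110)&(h[...,2]>25)&(abs(L)<[.055,.046]).all(-1)&(abs(w[...,2]-.045)<.015)
    A=np.c_[L[m],np.ones(m.sum())];k=np.linalg.lstsq(A,w[m][:,2],rcond=None)[0]
    b=(w[...,2]<.008)&(w[...,2]>-.008)&(np.hypot(*np.moveaxis(L,-1,0))<.15)&(abs(h[...,1])<70)
    print(n,"plate plane",k.round(4),"corners",[round(k[2]+sx*.045*k[0]+sy*.036*k[1],4) for sx in(1,-1) for sy in(1,-1)],"bench",np.median(w[b][:,2]).round(4))
    # same height at the four corners measured locally
    print([np.median(w[m&(abs(L-[sx*.052,sy*.02])<[.004,.012]).all(-1)][:,2]).round(4) for sx in(1,-1) for sy in(1,-1)])
    return g
E
python3 - <<'E'
from job import *
press("red",(.0715,.070))
gripper_open();hold(.2);say("rel")
x,y,t=MOD["red"];move_l([x,y,.15],.2)
g=checkhome("red");crop(g,210,130,430,310,3,"pics/c_red.png")
E
```

```text
z0.0715 t22.2 tcp [0.4638 0.3583 0.0749] F [-7.6 -8.1 16.5] gap 0.0115
z0.0700 t22.5 tcp [0.4638 0.3583 0.0749] F [-9.7 -9.  22.2] gap 0.0115
end t22.7 tcp [0.4638 0.3583 0.0749] F [-10.1  -9.3  22.6] gap 0.0115
rel t24.1 tcp [0.4641 0.3586 0.07  ] F [-0.  -1.   0.5] gap 0.0879
red plate plane [-0.0015  0.0019  0.0401] corners [np.float64(0.0401), np.float64(0.04), np.float64(0.0402), np.float64(0.0401)] bench 0.0009
[np.float64(0.0399), np.float64(0.04), np.float64(0.04), np.float64(0.0401)]
```

View pics/c_red.png

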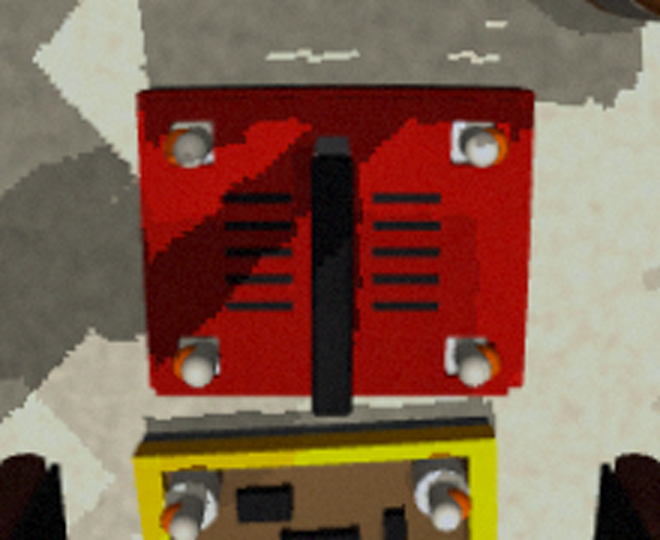

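```bash
cat >> job.py <<'E'
def full(n):
    if pick(n) is not None: return
    if not .010<state()["finger_gap"]<.014: return print("GRASP?")
    carry(n,.18);g=get_image("wrist");o=inhand(n,g)
    if abs(o[0])>.0012:   # shift along the bar
        x,y,t=MOD[n];MOD[n][:2]-=o[0]*hd(t+np.pi/2);move_l([*MOD[n][:2],.18],.05)
    if abs(o[1])>.003 or abs(o[2])>.02: return print("CHECK HELD")
    press(n,(.1,.094,.088,.084,.080,.076,.073,.071,.070))
    gripper_open();hold(.1);move_l([*MOD[n][:2],.15],.2);say("rel");checkhome(n)
E
python3 -c "
from job import *
full('green')"
```

```text
green bar [0.6307 0.1775 0.1071] top [0.6322 0.1746 0.069 ] [12.6 75.6] 1117 0.1596993469843599
gripped t29.9 tcp [0.6308 0.1766 0.145 ] F [ 0.5 -0.1  0.1] gap 0.0118
raised t30.4 tcp [0.6311 0.1767 0.1639] F [ 0.8  0.3 -1.1] gap 0.0116
off t32.0 tcp [0.5266 0.1653 0.249 ] F [-0.1  0.  -1.3] gap 0.0120
over module t33.6 tcp [0.4568 0.0893 0.1811] F [-0.2  0.4 -1. ] gap 0.0120
green far edge [0.0495 0.0497] yaw -0.002 y [[-0.0582  0.0599]
 [-0.0584  0.0595]] plane [ 0.0005 -0.0071 -0.0349]
z0.1000 t35.4 tcp [0.4565 0.0893 0.1003] F [-0.4 -0.  -0.7] gap 0.0116
z0.0940 t35.7 tcp [0.456  0.0892 0.0934] F [ 1.1  0.6 -0.4] gap 0.0118
z0.0880 t36.0 tcp [0.4566 0.0892 0.0883] F [ 0.3 -1.5  1.7] gap 0.0116
z0.0840 t36.3 tcp [0.4571 0.0894 0.0856] F [-0.6 -0.4  6.4] gap 0.0115
z0.0800 t36.6 tcp [0.4563 0.0892 0.0792] F [ 2.5  0.1 -5.1] gap 0.0116
z0.0760 t36.9 tcp [0.4558 0.0891 0.0751] F [ 3.3 -0.8 -6.6] gap 0.0116
z0.0730 t37.1 tcp [0.456  0.0892 0.075 ] F [-4.5 -1.5  9. ] gap 0.0116
z0.0710 t37.4 tcp [0.4561 0.0891 0.0749] F [-9.6 -2.1 18.2] gap 0.0118
z0.0700 t37.6 tcp [0.4561 0.0891 0.0749] F [-11.8  -2.7  23.8] gap 0.0113
end t37.8 tcp [0.4561 0.0892 0.0749] F [-13.2  -2.3  23.8] gap 0.0115
rel t39.7 tcp [0.4562 0.0892 0.1493] F [ 0.8  0.1 -0.2] gap 0.0879
green plate plane [0.0003 0.0012 0.0399] corners [np.float64(0.0399), np.float64(0.0399), np.float64(0.0399), np.float64(0.0398)] bench 0.0009
[np.float64(0.0398), np.float64(0.0399), np.float64(0.0398), np.float64(0.0399)]
```

Green is home too. Yellow and blue next.

```bash
python3 -c "
from job import *
full('yellow')"
```

```text
yellow bar [0.6305 0.0512 0.1007] top [0.6326 0.0488 0.0697] [12.3 75. ] 1068 0.15967920562670682
gripped t44.8 tcp [0.6306 0.0502 0.145 ] F [ 0.3 -0.1 -0.4] gap 0.0116
raised t45.2 tcp [0.6308 0.0502 0.1638] F [-0.7  0.3 -1.3] gap 0.0119
off t46.9 tcp [0.5263 0.0397 0.249 ] F [-0.4 -0.7 -0.8] gap 0.0121
over module t49.0 tcp [0.4462 0.2331 0.1812] F [ 0.2 -0.1 -0.8] gap 0.0114
yellow far edge [0.0496 0.0497] yaw -0.001 y [[-0.0584  0.0602]
 [-0.0586  0.0603]] plane [ 0.0002 -0.007  -0.0349]
z0.1000 t50.8 tcp [0.4459 0.2329 0.1004] F [ 0.7  0.6 -1.1] gap 0.0117
z0.0940 t51.0 tcp [0.4454 0.2327 0.0934] F [ 0.3 -0.3 -0.6] gap 0.0118
z0.0880 t51.4 tcp [0.4459 0.233  0.0883] F [-0.2  0.7  2.2] gap 0.0118
z0.0840 t51.7 tcp [0.4465 0.2333 0.0858] F [-1.5  0.4  8.8] gap 0.0117
z0.0800 t52.0 tcp [0.4457 0.2329 0.0793] F [ 2.4  1.3 -5.9] gap 0.0115
z0.0760 t52.2 tcp [0.4452 0.2326 0.0752] F [ 2.2  0.1 -3.5] gap 0.0120
z0.0730 t52.5 tcp [0.4454 0.2327 0.075 ] F [-4.6 -2.6  9.1] gap 0.0118
z0.0710 t52.8 tcp [0.4455 0.2327 0.0749] F [-8.5 -5.3 19.2] gap 0.0118
z0.0700 t53.0 tcp [0.4455 0.2328 0.0749] F [-11.4  -6.5  23.1] gap 0.0115
end t53.2 tcp [0.4455 0.2328 0.0749] F [-11.5  -6.9  23.7] gap 0.0118
rel t55.1 tcp [0.4456 0.2328 0.1494] F [-0.8 -1.   0.4] gap 0.0879
yellow plate plane [-0.0001  0.0016  0.04  ] corners [np.float64(0.04), np.float64(0.0399), np.float64(0.04), np.float64(0.0399)] bench 0.0009
[np.float64(0.04), np.float64(0.04), np.float64(0.0399), np.float64(0.0398)]
```

```bash
python3 - <<'E'
from job import *
full('blue')
p=state()["ee_pos"];move_l([p[0],p[1],.3],.3)
x,y=.43,-.12
move_to([x,y,.36],quat(0.0));hold(.3)
g=get_image("wrist");save(g,"car.npz");cv2.imwrite("pics/car.png",g["frame"]);say("look")
E
```

```text
blue bar [ 0.6233 -0.0898 -0.0898] top [ 0.6239 -0.0911 -0.0379] [74.9 12.3] 1096 0.15966392346057023
gripped t60.8 tcp [ 0.6233 -0.0907  0.145 ] F [0.3 0.8 0.3] gap 0.0117
raised t61.2 tcp [ 0.6235 -0.0908  0.1638] F [-0.4  0.4 -1.3] gap 0.0119
off t62.9 tcp [ 0.5189 -0.0813  0.249 ] F [-0.2 -0.2 -1.3] gap 0.0117
over module t64.2 tcp [ 0.4661 -0.0591  0.1811] F [ 0.  -0.7 -1.1] gap 0.0117
blue far edge [0.0493 0.0495] yaw -0.003 y [[-0.0586  0.0597]
 [-0.0588  0.0596]] plane [-0.001  -0.0077 -0.0349]
z0.1000 t66.0 tcp [ 0.4658 -0.059   0.1004] F [ 0.4 -0.2 -0.8] gap 0.0118
z0.0940 t66.3 tcp [ 0.4653 -0.0589  0.0934] F [ 0.   0.7 -0.9] gap 0.0115
z0.0880 t66.6 tcp [ 0.4659 -0.059   0.0883] F [ 0.6 -0.5  1.2] gap 0.0115
z0.0840 t66.9 tcp [ 0.4662 -0.0593  0.0853] F [-2.1  0.   5.6] gap 0.0114
z0.0800 t67.2 tcp [ 0.4654 -0.059   0.079 ] F [ 2.8 -1.6 -7.2] gap 0.0119
z0.0760 t67.5 tcp [ 0.4652 -0.0588  0.0753] F [ 2.  -0.5 -4.7] gap 0.0116
z0.0730 t67.7 tcp [ 0.4655 -0.0588  0.075 ] F [-4.   2.4  8.2] gap 0.0119
z0.0710 t68.0 tcp [ 0.4656 -0.0588  0.0749] F [-9.9  2.4 17.9] gap 0.0119
z0.0700 t68.2 tcp [ 0.4656 -0.0589  0.0749] F [-11.4   2.9  23. ] gap 0.0117
end t68.4 tcp [ 0.4656 -0.0589  0.0749] F [-11.8   3.8  23.2] gap 0.0119
rel t70.3 tcp [ 0.4656 -0.0589  0.1493] F [-0.2 -0.5 -0.4] gap 0.0878
blue plate plane [-0.0004  0.0026  0.0399] corners [np.float64(0.04), np.float64(0.0398), np.float64(0.04), np.float64(0.0399)] bench 0.0009
[np.float64(0.0399), np.float64(0.0398), np.float64(0.0399), np.float64(0.04)]
look t73.1 tcp [ 0.43   -0.1199  0.3599] F [ 0.3  0.3 -0.8] gap 0.0879
```

View pics/car.png

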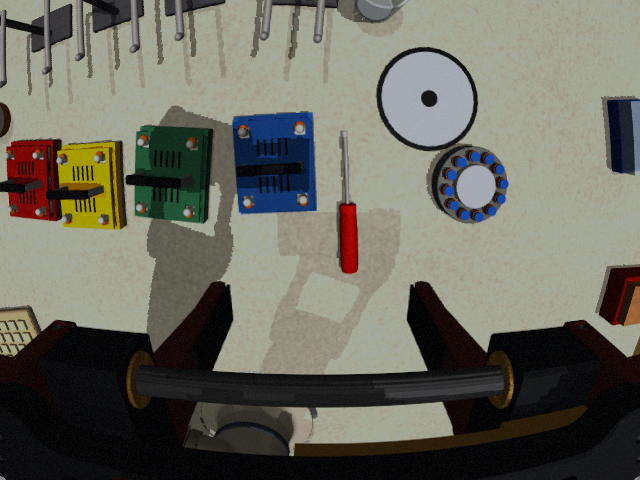

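```bash
cat >> job.py <<'E'
def carfit(g,x,y):
    w=cloud(g);m=(w[...,2]>.020)&(w[...,2]<.055)&(np.hypot(w[...,0]-x,w[...,1]-y)<.085)
    q=w[m];r=q[(q[:,2]<.036)]
    (c,R)=cv2.minEnclosingCircle((q[:,:2]*1e3).astype(np.float32));print("car circle",np.round(c,1),round(R,1),len(q),"z max",np.percentile(q[:,2],99).round(4));return np.array(c)/1e3
E
python3 - <<'E'
from job import *
g=dict(np.load("car.npz"));b=BIAS*hd(0)
D=fish(g,428.5,98.5,.001)[:2]-b;C0=fish(g,474,186,.042)[:2]-b;C=carfit(g,*C0)-b
d=D-C;a=np.arctan2(d[1],d[0]);print("dock",D,"car",C0,C,"dist",np.linalg.norm(d),"heading",a)
E
```

```text
car circle [ 441.  -331.5] 55.6 4398 z max 0.0463
dock [ 0.55762645 -0.26993646] car [ 0.44102315 -0.3282033 ] [ 0.44009941 -0.33149716] dist 0.13267375651480506 heading 0.482506103272101
```

```bash
cat >> job.py <<'E'
def push(C,D,back=.095,lead=.043,z=.020):
    d=D-C;a=np.arctan2(d[1],d[0]);u=hd(a);q=quat(a)
    s=C-back*u;move_to([*s,.12],q);move_l([*s,z],.15)
    e=D-lead*u;say("start");move_l([*e,z],.06);hold(.2);say("pushed")
    move_l([*(e-.06*u),z],.12);move_l([*(e-.06*u),.12],.2)
def look():
    move_to([.43,-.12,.36],quat(0.0));hold(.3);g=get_image("wrist");b=BIAS*hd(0)
    save(g,"car.npz");C=carfit(g,.557,-.27)-b;print("car",C.round(4));return g,C
E
python3 - <<'E'
from job import *
push(np.array([.4401,-.3315]),np.array([.5576,-.2699]))
g,C=look();crop(g,330,20,550,230,2.8,"pics/car2.png")
E
```

```text
start t75.3 tcp [ 0.3566 -0.376   0.0212] F [ 0.6 -0.3 -0.1] gap 0.0880
pushed t78.7 tcp [ 0.5195 -0.2899  0.02  ] F [-1.6 -0.4  0.7] gap 0.0877
car circle [ 555.9 -268.5] 55.4 5011 z max 0.0464
car [ 0.555  -0.2685]
```

View pics/car2.png

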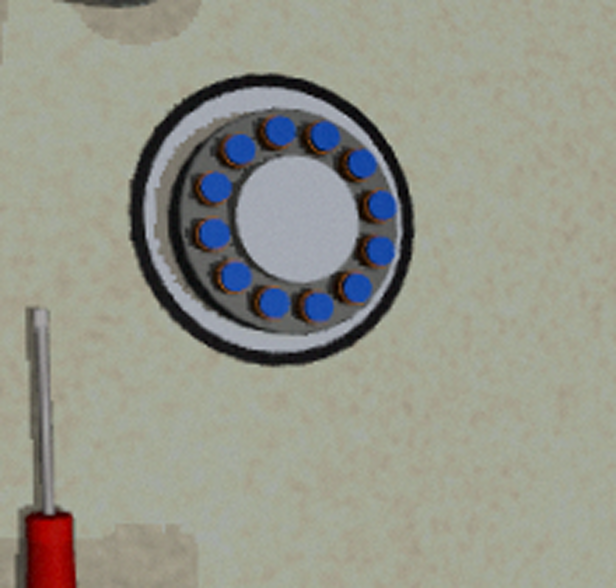

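```bash
python3 - <<'E'
from job import *
movej([-1.245,.091,1.231,0,1.82,-.057]);hold(.3)
g=get_image("top");cv2.imwrite("pics/end.png",g["frame"]);say("end")
E
```

```text
end t83.7 tcp [ 0.2243 -0.5563  0.2307] F [-0.3  0.6  0.7] gap 0.0878
```

View pics/end.png

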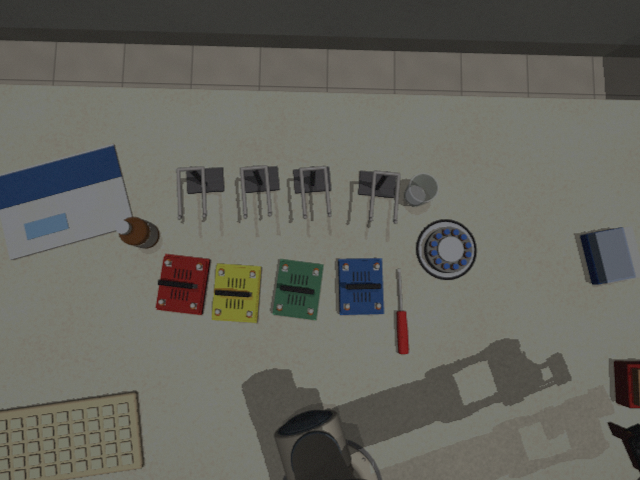

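The final top view shows four covers seated, the stands empty and the carousel (about pixel 450,249) inside the dock circle. The bottle, beaker and screwdriver are at the same pixels as at the start.

```bash
python3 -c "
from bench import *
job_done()"
```

```text
the job is handed in; nothing more can be done
```

All four covers (red, green, yellow, blue) are off their hooks and pressed home on the module of the same colour. The vial carousel is inside the black circle, and I handed the job in at about 84 s.

- **Covers:** after release, the wrist camera's depth reading put each plate's top 39 mm above the bench, level to about 0.2 mm, which is the fully home height. I also viewed the red cover close up and saw all four balls out above the plate. For the other three I relied on the depth readings and the final top view. Peak pressing force was about 24 N.
- **Carousel:** it had been knocked about 3 cm aside during the run, so I measured it again. I then pushed it low down with the open fingers, without lifting it. It stands about 3 mm off the circle's centre (20 mm is allowed), with white showing all round.
- **Bottle, beaker and screwdriver:** the final top view shows them where they started.
- **Checks that disagreed:**
  - The top camera differed from the wrist camera by 3 to 6 mm. I used the wrist camera, after correcting a bias of about 1 mm that I found by turning the tool half a turn.
  - My first fit of the red cover's handle was about 10 mm off along the stand. The jaws still centred on it, and I fixed the fit before doing the other covers.

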